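# Start and seat a long screw plug at the bottom of a deep valve well

### The arm

A 6-joint arm with a two-finger parallel gripper is mounted at the origin on a cart in front of the work surface, level with it; the furniture and walls round the work are solid. World frame = base frame: x ahead of the robot, y to its left, z up, the work surface at z = 0. Lengths are in mm, angles in rad, forces in N, time in s.
With the tool pointing down it reaches from about 350 to 775 mm from the base axis. Payload 5.5 kg.
Tool frame: the origin (TCP) lies between the finger pads; the fingertips stand 14 mm ahead of it and the grasp point (between the pads) lies 5 mm behind it (robot.finger_overhang is the distance from the TCP to the fingertips, in mm); x points along the fingers, y is the direction in which the jaws open and shut, and the axes are right-handed (so a half turn about x gives the same grasp; the last joint's range is limited). The gripper opens to 85 mm and grips with 20 to 120 N. Pads are 22 mm wide; open, the fingers measure 114 mm over their backs; the gripper's body (76 mm by 85 mm) begins 54 mm behind the grasp point. The pads swing forward as they close: fully open they stand 13 mm farther back than shut.
Start: joints at [-1.368, 0.313, 0.046, 1.304, 0, 1.431], TCP at [193.269, -541.588, 245.323] pointing down, gripper open.
Joint ranges: [-2.76, 2.76], [-0.86, 1.69], [-1.03, 1.26], [-2.2, 2.34], [-1.47, 1.5], [-3.14, 3.14]. Speed limits (rad/s): [2.57, 2.57, 3.14, 3.14, 3.14, 3.14].

### API

Orientations are given as [roll, pitch, yaw] about the fixed x, y, z axes, in that order (R = Rz(yaw) Ry(pitch) Rx(roll)).
In Python, from cell import robot, imaging, job_done, look_for gives the robot as it stands.
- The arm moves only by the tool step_arm, never from a script. Its argument "steps" is a list of rows, each a list of 5 numbers: the gripper command: -1 is fully open, 1 is shut, values between are in proportion, then the shift along the tool's x, y, z scaled (see below), then the turn about the tool's x scaled (see below). In form: [[fingers, tx, ty, tz, twist], ...]. A call has 1 to 12 rows; each row is the pose to reach, as a shift and turn from the pose measured when the call began, along the tool's axes at that moment, turning the shorter way round; what a row does not reach only later rows make up. The controller multiplies each number of a shift by 1 m and each number of a turn by pi rad. A row lasts 1/8 s, in which the tool goes at most 62.5 mm and 10.7 degrees, less where a joint would pass 70% of its speed; a pose out of reach is approached as far as the arm can. A call with a number of a shift or a turn outside -1 to 1 is refused whole. A call with a gripper value outside its range is refused whole. The fingers move at their own pace and stop on an object; "squeeze" is the grip in N (left out, the last holds). Time passes only in rows, so rows that repeat a pose let the fingers close. It gives the time, the measured TCP pose, the force and the opening at its end, in the units of the state.
- robot.observe(): the state, without advancing time (a new reading comes with each control period).
- imaging.read_camera(name): name is "scene" or "side" or "wrist"; returns a dict with "image" (420x560x3 uint8, blue, green, red), "fx", "fy", "cx", "cy" (pixels), "world_from_camera" (4x4, takes a point from camera to world coordinates). Camera axes: x right, y down, z forward; pixel columns grow to the right and rows downward; lengths in mm; the calibration is good to about 2 mm. A picture is of the moment at which its call begins. There is no depth.
- job_done(): hands the job in, once; it reports no verdict.
Trained networks look in a picture, given as the dict that the camera call returned (one of the last four; its "shot" number tells which), for a name from the list of things; names that differ only in an ending like _2 or _b are one class to them, and where a whole thing is asked for, a point or a joint stands for the part that bears it (a point fixed in the world has none). Each returns a list of dicts, best first, with "p" (0 to 1); they miss things now and then, are a little off and sometimes report something else, mostly with a low value. They report only what shows in the picture. A call takes as long as a camera call.
- look_for(picture, query): "bbox" ([centre column, centre row, width, height] in pixels, round what is visible of it).
The state is a dict: "clock": time; "qpos": joint angles; "joint_velocities": joint speeds; "effort": joint torques, N m; "position": TCP position; "orientation": TCP orientation; "contact_force": force on the tool from outside, world axes, zero at the start; "wrist_torque": the same for the moment, N m; "gripper_width": finger opening in mm.
Only numpy, scipy, OpenCV 4.12 (cv2) and the standard library are available. Lean on these libraries where they do the work, as an engineer would, in place of code of your own. Each camera call takes 0.05 s, during which the arm holds its last target.

### The job

Close the valve body on the bench: take the long steel screw plug out of the wooden rack and fit it in the deep well in the valve's neck. Its thread lies out of sight at the bottom, over a spring-loaded disc, so press lightly, turn the plug backwards (anticlockwise) until you feel it drop into the start of the thread, then screw it in clockwise until its collar lies flush on the neck, and let go. Never force it, or the thread will be damaged, and leave the other things on the bench where they are.

Things in the scene. Friction and masses are not known exactly. Their poses are not given: they have to be found in the camera images.
- plug: The screw plug, bright steel head and dark shank, 0.3 kg, 114 mm long, upright in the larger hole of the wooden rack. Origin: centre of the underside of its round collar (45 mm across, 6 mm thick); z along its axis towards the head. The shank below, 22 mm in diameter, reaches down 77 mm and tapers to a nose 15 mm across at z = -82 mm.
- plug_head (a point): Middle of the plug's hexagon head, on its axis 19 mm above the collar's underside. The head is 24 mm across flats and 26 mm tall (it stands on the collar, z 6 to 32 mm from the plug's origin). One pair of flats faces along the plug's own x axis, the others at 60 and 120 degrees to it. Same axes as the plug.
- plug_lugs (a point): Level of the three thread lugs near the plug's nose, 74 mm below the collar's underside, on the axis. They are 120 degrees apart (one on the plug's own x axis), each 24 degrees long and 3.4 mm thick, and stand out to 31 mm diameter: a right-handed three-start thread of 19.5 mm lead. Clockwise from above screws it in.
- valve: Valve body, fixed to the bench: a grey pipe along the body's y axis with an 84 mm flange at each end (152 mm overall) on a steel foot plate 104 x 190 mm, with a round neck 65 mm across in its middle. Origin: on the bench under the neck's axis; z up. The neck's flat rim is at z = 120 mm; the well in it is 35 mm in diameter for its first 10 mm and 33 mm below.
- thread_top (a point): Upper ends of the internal thread, on the well's axis 66 mm below the rim: three right-handed ridges 120 degrees apart, 2.4 mm thick, lead 19.5 mm, free diameter 24.6 mm. Their insert was pressed in at no particular angle, so the turn at which the lugs can enter is unknown. Over 30 N on the thread before it is caught, or 120 N when tightening, damage it; 8 to 15 N on the hand are plenty.
- disc_rest (a point): Top of a 20 mm disc on a spring under the thread. It meets the plug's nose when the collar is 13 mm above the rim and pushes up with 5 N at first, 10 N with the plug home. Until the thread is caught the lugs rest on the ridges and the collar stops 4 to 11 mm above the rim, the height depending on the plug's turn; it lies on the rim only when screwed home.
- well_mouth (a point): Centre of the well's mouth at the rim, where the collar's underside must lie; z up. Lugs on the ridges rise 0.54 mm per 10 degrees anticlockwise (from above); past a ridge's upper end, at most 120 degrees on, the plug can sink 6.5 mm. From there it turns easily clockwise by about 110 degrees, to the rim, then stiffens at once; 20 degrees more are too much. The thread then holds it.
- rack: The wooden rack, fixed: a block 75 x 152 x 90 mm. Origin: centre of its underside; z up, y along its length. The plug stands in the through-hole 34 mm in diameter at y = -38 mm, its collar on the top face (z = 90 mm); in the other hole, at y = +47 mm, stands a drift pin 19 mm in diameter that sticks out 34 mm.
- spanner: Bystander: a steel combination spanner 224 mm long, lying loose behind the valve. Origin: centre of its underside, y along its length.
- tape_roll: Bystander: a white roll of sealing tape, 50 mm across and 14 mm high, lying loose. Origin: centre of its underside.
- seal: Bystander: a black and white seal ring, 62 mm across and 20 mm high, lying loose. Origin: centre of its underside.
- nut_a: Bystander: a loose hexagon nut, 24 mm across and 13 mm high. Origin: centre of its underside.

How it is judged:
By the outcome, as a careful person would: the job done as asked, in the order asked, and still so for the second after the job is handed in, with the robot touching nothing.
It also fails if it takes over 72 s, if anything falls off the work surface, if the arm or the gripper's body presses on something with over 40 N, if the wrist force passes 120 N, or if a joint passes its speed limit or range.

## Working session

There is one attempt and no reset: what is moved stays moved. The work goes in short steps, Python scripts to look and compute and a tool call to move; the robot and the scene stay as the last step left them, time stands still between calls to the robot, and variables do not carry over. Pictures are saved under pics/ and viewed, and the job is handed in when it is done.

Besides the shell and the picture viewer there is one more tool, called after "Emit:" by a JSON object that holds its "method" and its "body", one argument or row to a line. step_arm: Moves the arm, as the interface text tells. Its arguments: {"type":"object","properties":{"steps":{"type":"array","items":{"type":"array","items":{"type":"number"}}},"squeeze":{"type":"number"}},"required":["steps"]}

```bash
ls; mkdir -p pics; python3 - <<'E'
from cell import robot, imaging, look_for
import cv2, numpy as np
s=robot.observe(); print(s)
for n in ["scene","side","wrist"]:
    p=imaging.read_camera(n); cv2.imwrite(f"pics/{n}0.png",p["image"])
    print(n,p["fx"],p["cx"],p["cy"],np.round(p["world_from_camera"],3).tolist())
    for q in ["plug","plug_head","valve","rack","well_mouth"]:
        try: print(q,[(np.round(d["bbox"]).tolist(),round(d["p"],2)) for d in look_for(p,q)[:2]])
        except Exception as e: print(q,e)
print(robot.observe()["clock"])
E
```

```text
pics
{'clock': 0.0, 'qpos': array([-1.36760802e+00,  3.14011248e-01,  4.49710422e-02,  1.30359408e+00,
       -2.20601935e-06,  1.43122977e+00]), 'joint_velocities': array([-5.57999703e-04,  1.46628114e-03,  4.11571307e-05, -1.36472988e-03,
       -8.28460528e-04, -5.99869150e-04]), 'effort': array([ 1.13254082e-03, -4.80625749e+01,  2.98535174e+01,  1.92655879e-02,
       -3.22753122e-04, -3.48161819e-06]), 'position': array([ 193.15692514, -541.06895638,  244.39942974]), 'orientation': array([-1.70916263,  1.56895837,  1.77518489]), 'contact_force': array([-0.72697391,  0.18054148,  0.28820304]), 'wrist_torque': array([ 0.00776507,  0.0054222 , -0.01314234]), 'gripper_width': 84.9909910927925}
scene 379.44208454731023 284.70445245233714 209.24286084516785 [[0.759, -0.437, 0.483, 151.01], [-0.651, -0.525, 0.548, -458.275], [0.014, -0.73, -0.683, 663.015], [0.0, 0.0, 0.0, 1.0]]
plug [([229.0, 160.0, 15.0, 14.0], 0.76), ([297.0, 375.0, 14.0, 16.0], 0.64)]
plug_head [([218.0, 172.0, 71.0, 61.0], 0.66), ([230.0, 162.0, 19.0, 16.0], 0.56)]
valve [([300.0, 256.0, 94.0, 82.0], 0.87)]
rack [([217.0, 172.0, 67.0, 65.0], 0.92), ([382.0, 232.0, 78.0, 51.0], 0.33)]
well_mouth [([304.0, 255.0, 99.0, 76.0], 0.61)]
side 388.85410187918495 278.43841116253833 210.15723428190157 [[-0.838, -0.326, 0.438, 187.305], [-0.546, 0.482, -0.685, 607.837], [0.012, -0.814, -0.581, 583.093], [0.0, 0.0, 0.0, 1.0]]
plug [([220.0, 255.0, 27.0, 23.0], 0.62)]
plug_head [([223.0, 256.0, 28.0, 26.0], 0.89)]
valve [([308.0, 211.0, 49.0, 73.0], 0.81), ([250.0, 190.0, 46.0, 32.0], 0.54)]
rack [([214.0, 294.0, 77.0, 101.0], 0.96), ([250.0, 188.0, 46.0, 35.0], 0.37)]
well_mouth [([307.0, 213.0, 56.0, 74.0], 0.57)]
wrist 302.8092779386276 284.229621758619 210.07607472361553 [[0.335, -0.903, -0.267, 260.206], [-0.942, -0.322, -0.094, -517.96], [-0.001, 0.284, -0.959, 374.206], [0.0, 0.0, 0.0, 1.0]]
plug []
plug_head []
valve []
rack []
well_mouth []
0.9
```

View pics/scene0.png

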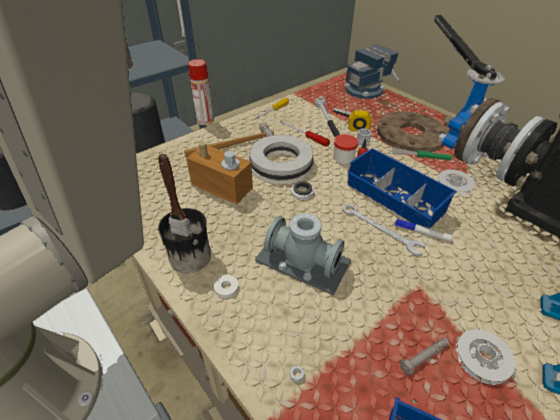

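View pics/side0.png

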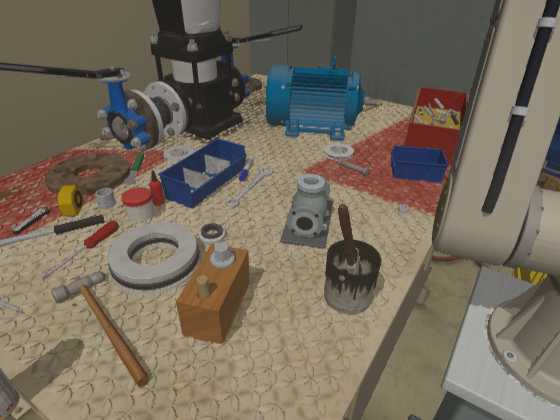

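```bash
python3 - <<'E'
import cv2
a=cv2.imread("pics/scene0.png")[120:310,170:370]; b=cv2.imread("pics/side0.png")[150:350,160:360]
cv2.imwrite("pics/zs.png",cv2.resize(a,None,fx=3,fy=3,interpolation=cv2.INTER_CUBIC))
cv2.imwrite("pics/zd.png",cv2.resize(b,None,fx=3,fy=3,interpolation=cv2.INTER_CUBIC))
E
```

```text
(no output)
```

View pics/zs.png

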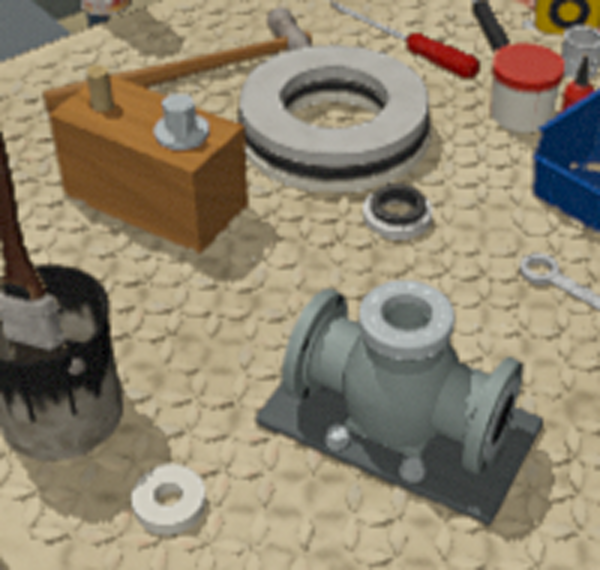

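View pics/zd.png

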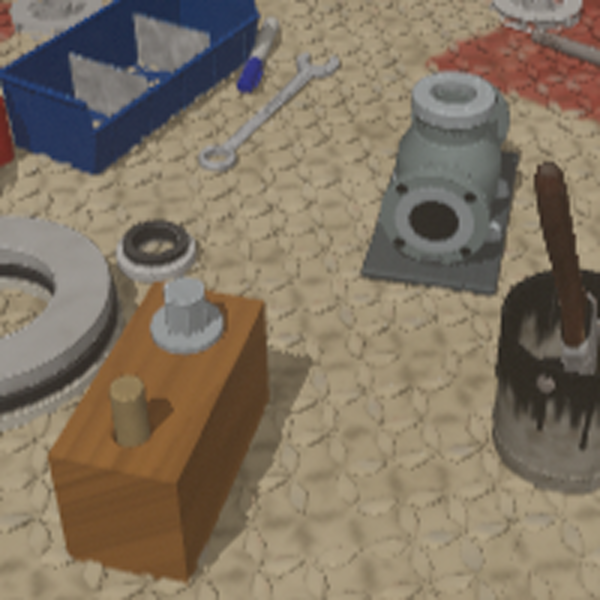

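```bash
cat > h.py <<'E'
import numpy as np
from cell import robot, imaging, look_for
def ray(p,u,v):
    T=np.array(p["world_from_camera"]); d=T[:3,:3]@np.array([(u-p["cx"])/p["fx"],(v-p["cy"])/p["fy"],1]); return T[:3,3],d
def atz(p,u,v,z):
    o,d=ray(p,u,v); return o+d*(z-o[2])/d[2]
def tri(a,b):
    A=np.zeros((3,3));y=np.zeros(3)
    for o,d in(a,b):
        d=d/np.linalg.norm(d);M=np.eye(3)-np.outer(d,d);A+=M;y+=M@o
    return np.linalg.solve(A,y)
def proj(p,X):
    T=np.linalg.inv(p["world_from_camera"]); c=T[:3,:3]@np.asarray(X)+T[:3,3]
    return p["fx"]*c[0]/c[2]+p["cx"],p["fy"]*c[1]/c[2]+p["cy"]
E
python3 - <<'E'
from h import *
s=imaging.read_camera("scene");d=imaging.read_camera("side")
for n,a,b,z in [("rim",(305.3,224.3),(311.3,182.3),120),("headtop",(229.7,154.3),(221.7,246.7),122),("pin",(203,144.5),(202,277.5),124)]:
    print(n,atz(s,*a,z).round(1),atz(d,*b,z).round(1),tri(ray(s,*a),ray(d,*b)).round(1))
for z,name,pts in [(90,"racktop",[(188,157),(208,146.5),(251,163),(237,177)])]:
    print([atz(s,*q,z).round(1)[:2].tolist() for q in pts])
print([atz(d,*q,90).round(1)[:2].tolist() for q in [(178,300.5),(220,311),(249,250),(212.5,244.5)]])
E
```

```text
rim [538.1 -83.1 120. ] [534.2 -71.8 120. ] [539.8 -80.3 115. ]
headtop [558.6 212.2 122. ] [557.9 216.  122. ] [559.7 214.3 120.1]
pin [529.7 288.  124. ] [533.7 294.4 124. ] [533.7 293.2 121.3]
[[493.2, 310.0], [558.7, 318.4], [602.5, 186.0], [542.0, 161.9]]
[[556.5, 332.1], [485.3, 310.7], [534.4, 167.2], [602.5, 193.7]]
```

```bash
cat >> h.py <<'E'
from scipy.spatial.transform import Rotation as Ro
def toolR(s): return Ro.from_euler("xyz",s["orientation"]).as_matrix()
def jaw(s):
    y=toolR(s)[:,1]; return np.degrees(np.arctan2(y[1],y[0]))
def go(target,jawdeg=None):
    s=robot.observe();R=toolR(s)
    d=R.T@(np.array(target)-s["position"])/1000
    print("shift",d.round(4),"jaw",round(jaw(s),2),"q6",s["qpos"][5].round(3),"pos",s["position"].round(1),"F",s["contact_force"].round(1),"w",s["gripper_width"].round(1),"t",s["clock"])
    if jawdeg is not None:
        a=(jawdeg-jaw(s)+180)%360-180
        print("twist(-ccw since x down)",round(-a/180,4),"deg ccw",a)
E
python3 - <<'E'
from h import *
s=robot.observe();print(toolR(s).round(3));go([559,214,250],0)
E
```

```text
[[ 0.     0.336 -0.942]
 [-0.    -0.942 -0.336]
 [-1.     0.    -0.   ]]Traceback (most recent call last):
  File "<stdin>", line 2, in <module>
  File "h.py", line 22, in go
    print("shift",d.round(4),"jaw",round(jaw(s),2),"q6",s["qpos"][5].round(3),"pos",s["position"].round(1),"F",s["contact_force"].round(1),"w",s["gripper_width"].round(1),"t",s["clock"])
                                                                                                                                               ^^^^^^^^^^^^^^^^^^^^^^^^
AttributeError: 'float' object has no attribute 'round'
```

```bash
sed -i 's/s\["gripper_width"\].round(1)/round(s["gripper_width"],1)/' h.py; python3 - <<'E'
from h import *
s=imaging.read_camera("scene");d=imaging.read_camera("side")
print(tri(ray(s,165,158),ray(d,342,208)), atz(s,187,260,0))
go([540,-200,300],0)
go([559,214,260],0)
E
```

```text
[370.43392762 138.73948595 236.24464399] [3.44927586e+02 8.69787878e+01 1.13686838e-13]
shift [-0.0547 -0.2052 -0.4414] jaw -70.36 q6 1.431 pos [ 193.2 -541.6  245.3] F [0.1 0.4 0.2] w 85.6 t 1.1
twist(-ccw since x down) -0.3909 deg ccw 70.36069062609471
shift [-0.0147 -0.5887 -0.5984] jaw -70.36 q6 1.431 pos [ 193.2 -541.6  245.3] F [0.1 0.4 0.2] w 85.6 t 1.1
twist(-ccw since x down) -0.3909 deg ccw 70.36069062609471
```

Emit:
{"method": "step_arm", "body": {
  "steps": [
    [-1, -0.05, -0.03, -0.06, -0.05],
    [-1, -0.06, -0.06, -0.12, -0.1],
    [-1, -0.06, -0.09, -0.18, -0.15],
    [-1, -0.06, -0.12, -0.24, -0.2],
    [-1, -0.06, -0.15, -0.3, -0.25],
    [-1, -0.06, -0.18, -0.36, -0.3],
    [-1, -0.055, -0.205, -0.44, -0.35],
    [-1, -0.055, -0.26, -0.47, -0.39],
    [-1, -0.055, -0.32, -0.49, -0.39],
    [-1, -0.055, -0.38, -0.52, -0.39],
    [-1, -0.055, -0.44, -0.54, -0.39],
    [-1, -0.055, -0.5, -0.56, -0.39]
  ]
}}

```text
clock: 2.6
position: [551.5, 62.4, 300.3]
orientation: [1.342, 1.57, -0.232]
contact_force: [0.6, 0.3, 0.4]
gripper_width: 85.4
```

```bash
python3 - <<'E'
from h import *
go([559,214,255],0)
E
```

```text
shift [ 0.0453  0.007  -0.1516] jaw -0.16 q6 1.542 pos [551.5  62.4 300.3] F [0.6 0.3 0.4] w 85.4 t 2.6
twist(-ccw since x down) -0.0009 deg ccw 0.1611177786492135
```

Emit:
{"method": "step_arm", "body": {
  "steps": [
    [-1, 0.01, 0.002, -0.05, 0],
    [-1, 0.03, 0.005, -0.11, 0],
    [-1, 0.045, 0.007, -0.152, 0],
    [-1, 0.045, 0.007, -0.152, 0],
    [-1, 0.045, 0.007, -0.152, 0]
  ]
}}

```text
clock: 3.22
position: [558.9, 214.2, 255.4]
orientation: [0.548, 1.57, -1.025]
contact_force: [-0.4, -0.5, 0.1]
gripper_width: 85.3
```

```bash
python3 - <<'E'
from h import *
import cv2
p=imaging.read_camera("wrist");cv2.imwrite("pics/w1.png",p["image"])
go([559,214,255],0)
for q in ["plug","plug_head"]: print(look_for(p,q)[:2])
print(proj(p,[559,214,122]))
u,v=map(int,proj(p,[559,214,122]))
im=p["image"][v-60:v+60,u-70:u+70]
cv2.imwrite("pics/w1z.png",cv2.resize(im,None,fx=5,fy=5,interpolation=cv2.INTER_CUBIC)); print(u-70,v-60)
E
```

```text
shift [ 0.0008 -0.0002 -0.0003] jaw -0.2 q6 1.806 pos [559.2 213.7 255.8] F [-0.1  0.1  0.1] w 85.3 t 3.275
twist(-ccw since x down) -0.0011 deg ccw 0.20273397049882647
[{'bbox': [286.2, 197.2, 48.9, 42.3], 'p': 0.66}]
[{'bbox': [283.6, 196.9, 44.7, 45.4], 'p': 0.66}]
(np.float64(285.48903168796187), np.float64(204.03964297223803))
215 144
```

View pics/w1z.png

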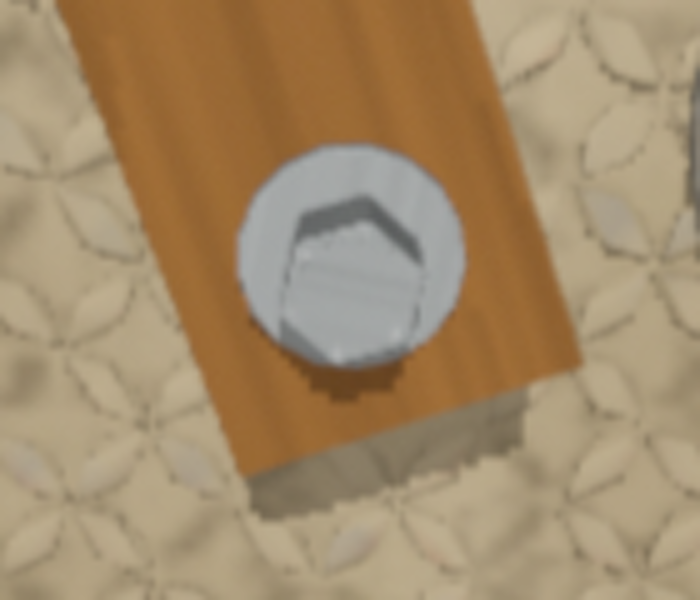

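View pics/w1.png

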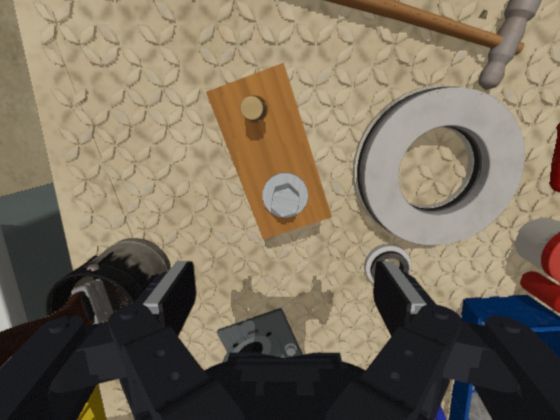

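```bash
python3 - <<'E'
from h import *
p=imaging.read_camera("wrist")
V=[(297,243),(362,220),(421,264),(410,347),(340,360),(282,320)]
P=np.array([atz(p,215+a/5,144+b/5,122)[:2] for a,b in V]);c=P.mean(0);print(c)
a=np.degrees(np.arctan2(*(P-c)[:,::-1].T));print(a.round(1),np.hypot(*(P-c).T).round(1), "vertex angle mod60",np.degrees(np.angle(np.exp(1j*np.radians(a)*6).mean()))/6)
print("collar",atz(p,215+351/5,144+255/5,96), [atz(p,215+a/5,144+b/5,96)[:2].round(1) for a,b in[(237,255),(465,255),(351,143),(351,367)]])
go(list(c)+[255],0)
E
```

```text
[559.61719342 214.23659961]
[ 136.5   82.2   23.1  -44.3 -100.1 -158.5] [13.4 13.5 13.4 14.7 12.8 13.6] vertex angle mod60 19.859362936831843
collar [559.54588565 214.95771719  96.        ] [array([537.2, 215.1]), array([581.9, 214.8]), array([559.6, 237. ]), array([559.4, 191.9])]
shift [ 0.0011  0.0001 -0.0011] jaw -0.27 q6 1.806 pos [559.5 213.2 256.1] F [-0.2 -0.4 -0.1] w 85.4 t 3.425
twist(-ccw since x down) -0.0015 deg ccw 0.2703712392918476
```

Emit:
{"method": "step_arm", "body": {
  "steps": [
    [-1, 0.03, 0, -0.001, 0.03],
    [-1, 0.07, 0, -0.001, 0.054],
    [-1, 0.11, 0, -0.001, 0.054],
    [-1, 0.135, 0, -0.001, 0.054],
    [-1, 0.14, 0, -0.001, 0.054],
    [-1, 0.144, 0, -0.001, 0.054],
    [-1, 0.144, 0, -0.001, 0.054]
  ]
}}

```text
clock: 4.3
position: [560.5, 214.1, 113.2]
orientation: [1.879, 1.567, 0.133]
contact_force: [-0.5, 0.5, -0.3]
gripper_width: 85.4
```

```bash
python3 - <<'E'
from h import *
import cv2
p=imaging.read_camera("wrist");cv2.imwrite("pics/w2.png",p["image"])
go([559.6,214.6,112],-10)
E
```

```text
shift [ 0.0013 -0.001  -0.0002] jaw -10.0 q6 1.977 pos [560.6 214.2 113.3] F [0.7 1.2 0.3] w 85.5 t 4.35
twist(-ccw since x down) -0.0 deg ccw 0.004835019118729633
```

View pics/w2.png

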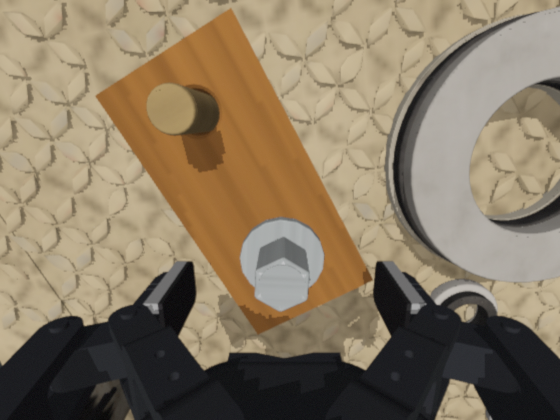

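Emit:
{"method": "step_arm", "body": {
  "steps": [
    [0, 0.001, -0.001, 0, 0],
    [0.5, 0.001, -0.001, 0, 0],
    [1, 0.001, -0.001, 0, 0],
    [1, 0.001, -0.001, 0, 0],
    [1, 0.001, -0.001, 0, 0],
    [1, 0.001, -0.001, 0, 0],
    [1, 0.001, -0.001, 0, 0]
  ],
  "squeeze": 70
}}

```text
clock: 5.22
position: [559.7, 214.5, 112.7]
orientation: [1.937, 1.567, 0.192]
contact_force: [-0.8, 1.0, 5.1]
gripper_width: 22.5
```

```bash
python3 - <<'E'
from h import *
import cv2
p=imaging.read_camera("wrist");cv2.imwrite("pics/w3.png",p["image"])
go([559.6,214.6,245],-10)
E
```

```text
shift [-0.1323  0.0004 -0.0003] jaw -10.0 q6 1.978 pos [559.7 214.5 112.7] F [-0.3  0.2  4.3] w 22.7 t 5.275
twist(-ccw since x down) -0.0 deg ccw 0.0014806940264122659
```

View pics/w3.png

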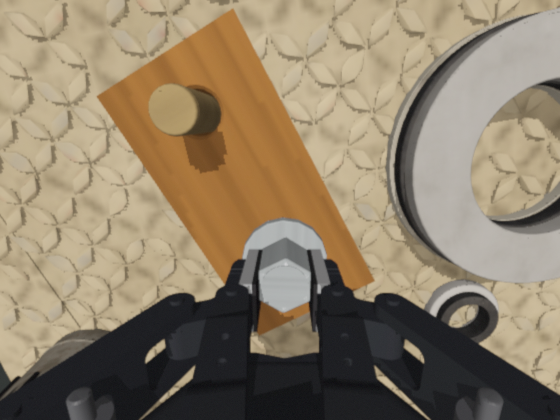

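Emit:
{"method": "step_arm", "body": {
  "steps": [
    [1, -0.01, 0, 0, 0],
    [1, -0.04, 0, 0, 0],
    [1, -0.09, 0, 0, 0],
    [1, -0.13, 0, 0, 0],
    [1, -0.155, 0, 0, 0],
    [1, -0.155, 0, 0, 0]
  ]
}}

```text
clock: 6.02
position: [560.1, 214.6, 269.6]
orientation: [1.938, 1.563, 0.192]
contact_force: [0.6, 0.5, -3.5]
gripper_width: 22.5
```

```bash
python3 - <<'E'
from h import *
import cv2
for n in ["side"]:
    p=imaging.read_camera(n);cv2.imwrite("pics/s4.png",cv2.resize(p["image"][100:350,120:400],None,fx=2.5,fy=2.5))
go([539,-140,265],-10)
E
```

```text
shift [0.0023 0.0416 0.3525] jaw -10.01 q6 1.978 pos [559.3 214.4 267.7] F [-0.  -0.6 -3.5] w 22.3 t 6.075
twist(-ccw since x down) -0.0 deg ccw 0.005298349310010053
```

View pics/s4.png

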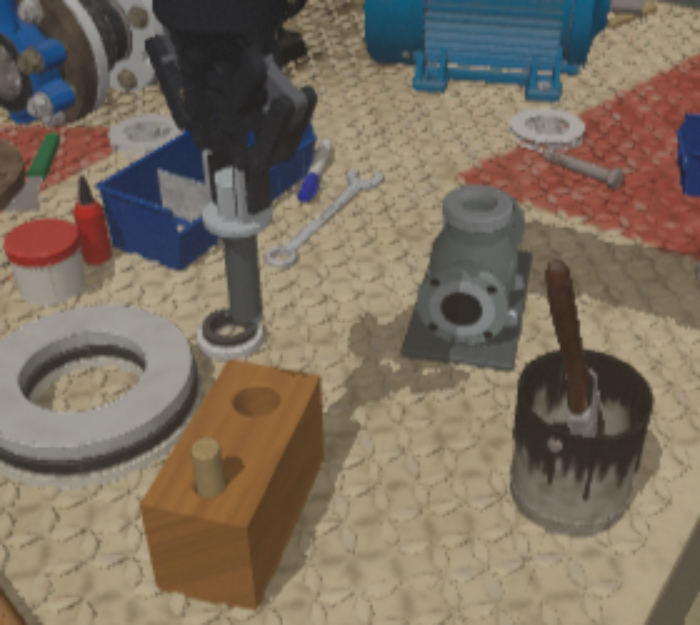

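Emit:
{"method": "step_arm", "body": {
  "steps": [
    [1, 0, 0.005, 0.03, 0],
    [1, 0, 0.012, 0.09, 0],
    [1, 0, 0.02, 0.15, 0],
    [1, 0, 0.028, 0.21, 0],
    [1, 0, 0.035, 0.27, 0],
    [1, 0, 0.04, 0.32, 0],
    [1, 0, 0.0416, 0.352, 0],
    [1, 0, 0.0416, 0.352, 0],
    [1, 0, 0.0416, 0.352, 0]
  ]
}}

```text
clock: 7.2
position: [538.3, -139.0, 265.6]
orientation: [2.636, 1.568, 0.89]
contact_force: [-0.5, 0.1, -3.0]
gripper_width: 23.1
```

```bash
python3 - <<'E'
from h import *
import cv2
p=imaging.read_camera("wrist");cv2.imwrite("pics/w5.png",p["image"])
go([539,-79,265],-10)
for q in ["valve","well_mouth"]: print(look_for(p,q)[:2])
print(proj(p,[539,-79,120]))
for n in ["side","scene"]:
    p=imaging.read_camera(n);cv2.imwrite(f"pics/{n}5.png",cv2.resize(p["image"][100:300,220:420],None,fx=3,fy=3))
E
```

```text
shift [ 0.0011 -0.0099 -0.0588] jaw -9.97 q6 1.347 pos [ 538.5 -138.6  266. ] F [ 0.3  0.  -3.9] w 22.7 t 7.25
twist(-ccw since x down) 0.0002 deg ccw -0.032263921812017315
[{'bbox': [275.2, 125.3, 147.5, 172.4], 'p': 0.89}]
[{'bbox': [274.1, 124.1, 150.3, 173.1], 'p': 0.79}]
(np.float64(274.03704635432695), np.float64(135.6535441927529))
```

View pics/w5.png

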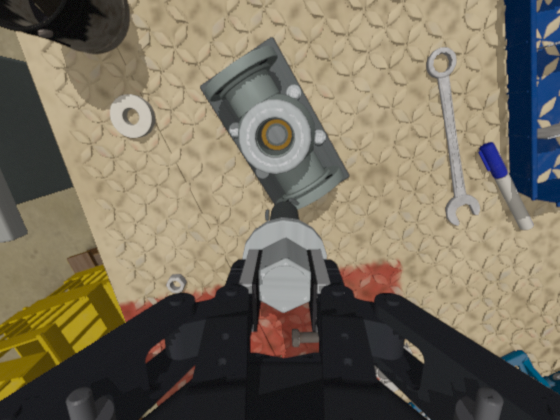

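View pics/side5.png

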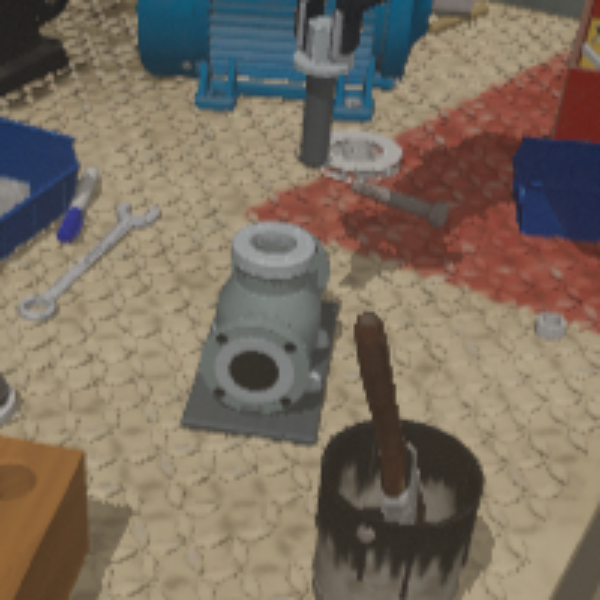

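View pics/scene5.png

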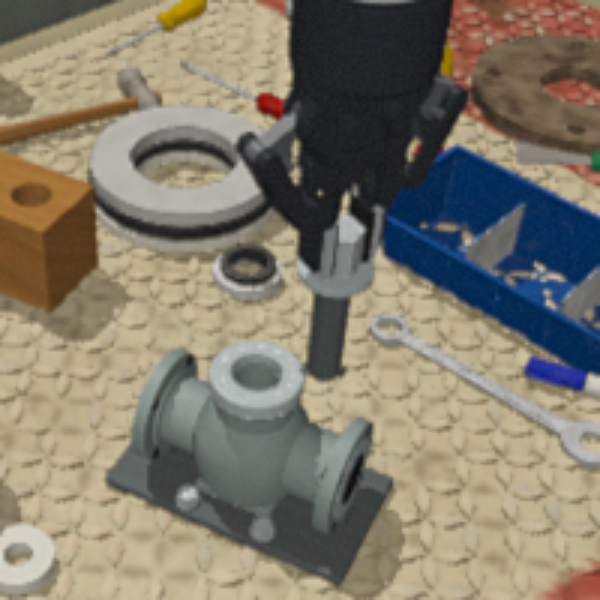

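```bash
python3 - <<'E'
import cv2
a=cv2.imread("pics/w5.png")[80:240,200:360]
cv2.imwrite("pics/w5z.png",cv2.resize(a,None,fx=3.75,fy=3.75,interpolation=cv2.INTER_CUBIC))
E
```

```text
(no output)
```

View pics/w5z.png

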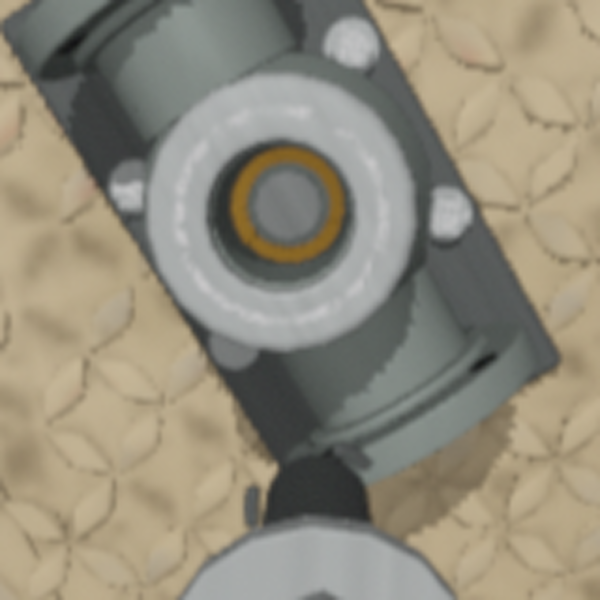

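```bash
python3 - <<'E'
from h import *
p=imaging.read_camera("wrist")
f=lambda a,b,z:atz(p,200+a/3.75,80+b/3.75,z)
print("rim",f(280,210,120),"hole",f(281.5,212,120),"disc",f(289,204,51))
w=[f(147,210,120),f(413,210,120)];print(np.linalg.norm(w[0]-w[1]))
# plug line: collar underside/nose expectations if vertical under TCP
s=robot.observe();x,y,z=s["position"];print(s["position"])
zc=z-22.7
print("wrist nose proj",proj(p,[x,y,zc-82]), "collar", proj(p,[x,y,zc]))
for n in["scene","side"]:
    q=imaging.read_camera(n)
    print(n,"zoom collar c",[ (np.array(proj(q,X))-[220,100])*3 for X in([x,y,zc],[x,y,zc-82],[x,y,zc+32])], "rim", (np.array(proj(q,[539,-80,120]))-[220,100])*3)
go([539,-79,265],-10)
E
```

```text
rim [540.57153315 -79.1036451  120.        ] hole [540.83743349 -79.61734165 120.        ] disc [541.12890372 -80.59397768  51.        ]
62.878332307723035
[ 539.23148959 -138.59857926  267.25474337]
wrist nose proj (np.float64(285.0235053066664), np.float64(213.46839509419652)) collar (np.float64(285.95454050616183), np.float64(257.23093894221154))
scene zoom collar c [array([334.91531091, 271.5274612 ]), array([321.82328384, 372.74005475]), array([340.65929417, 227.12154605])] rim [253.70746844 369.75536429]
side zoom collar c [array([322.29844063,  61.75095774]), array([313.34125618, 161.30597565]), array([326.06834943,  19.85014176])] rim [273.6132707  240.39876341]
shift [ 0.0024 -0.0106 -0.0589] jaw -9.94 q6 1.347 pos [ 539.2 -138.9  267.4] F [ 0.5  0.3 -2.4] w 22.5 t 7.6
twist(-ccw since x down) 0.0003 deg ccw -0.05639810220984032
```

Emit:
{"method": "step_arm", "body": {
  "steps": [
    [1, 0, -0.006, -0.03, 0],
    [1, 0.003, -0.011, -0.056, 0],
    [1, 0.02, -0.012, -0.058, 0],
    [1, 0.032, -0.012, -0.0582, 0],
    [1, 0.032, -0.012, -0.0582, 0],
    [1, 0.032, -0.012, -0.0582, 0]
  ]
}}

```text
clock: 8.35
position: [537.9, -79.9, 235.8]
orientation: [1.855, 1.565, 0.11]
contact_force: [-0.4, 0.4, -2.6]
gripper_width: 22.8
```

```bash
python3 - <<'E'
from h import *
import cv2
go([540.6,-79.7,233],-10)
for n in ["side","scene"]:
    p=imaging.read_camera(n);cv2.imwrite(f"pics/{n}6.png",cv2.resize(p["image"][130:270,240:380],None,fx=5,fy=5,interpolation=cv2.INTER_CUBIC)[:600])
    for X in ([540.6,-79.7,120],[540.6,-79.7,128.3],[540.6,-79.7,210.3]): print(n,((np.array(proj(p,X))-[240,130])*5).round(1))
E
```

```text
shift [ 0.0028  0.0026 -0.0006] jaw -9.97 q6 1.449 pos [537.9 -79.9 235.8] F [-0.4  0.4 -2.6] w 22.8 t 8.35
twist(-ccw since x down) 0.0001 deg ccw -0.02571829943209991
side [352.7 249.9]
side [353.8 234.4]
side [365.2  71.1]
scene [325.2 464.1]
scene [326.3 449.4]
scene [337.6 292.5]
```

View pics/side6.png

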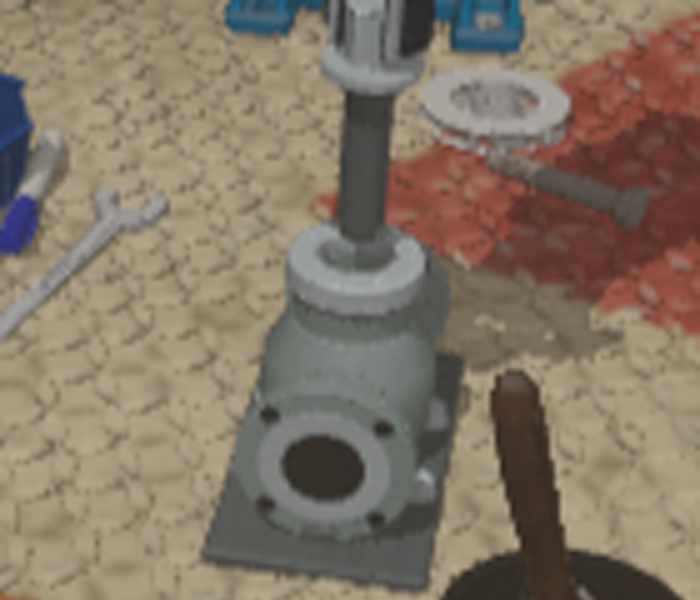

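View pics/scene6.png

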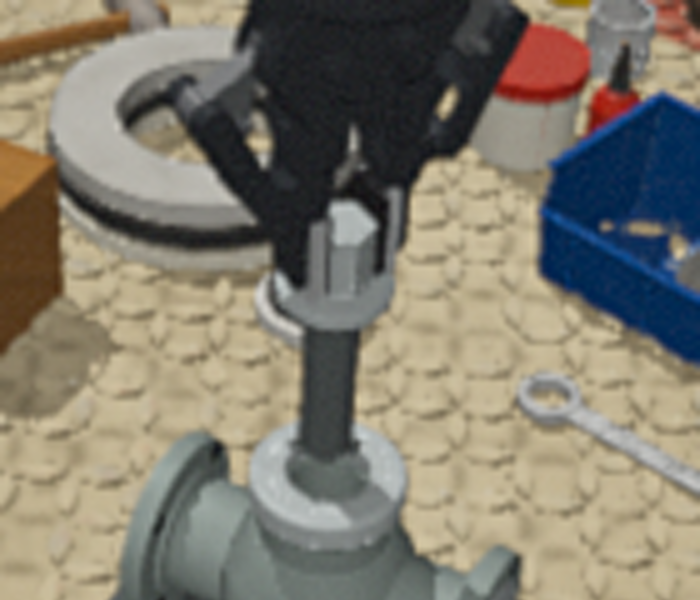

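Emit:
{"method": "step_arm", "body": {
  "steps": [
    [1, 0.005, 0.0019, -0.0006, 0],
    [1, 0.01, 0.0019, -0.0006, 0],
    [1, 0.014, 0.0019, -0.0006, 0],
    [1, 0.016, 0.0019, -0.0006, 0],
    [1, 0.018, 0.0019, -0.0006, 0],
    [1, 0.02, 0.0019, -0.0006, 0],
    [1, 0.022, 0.0019, -0.0006, 0],
    [1, 0.022, 0.0019, -0.0006, 0]
  ]
}}

```text
clock: 9.45
position: [540.0, -79.6, 213.9]
orientation: [1.832, 1.565, 0.087]
contact_force: [-0.1, 0.2, -2.7]
gripper_width: 22.7
```

```bash
python3 - <<'E'
from h import *
import cv2
go([540.6,-79.7,190],-10)
for n in ["side","scene"]:
    p=imaging.read_camera(n);cv2.imwrite(f"pics/{n}7.png",cv2.resize(p["image"][130:250,240:380],None,fx=5,fy=5,interpolation=cv2.INTER_CUBIC))
    s=robot.observe(); print(s["position"].round(1),s["contact_force"].round(1),s["wrist_torque"].round(2))
E
```

```text
shift [ 0.0239  0.0004 -0.    ] jaw -9.98 q6 1.45 pos [540.  -79.6 213.9] F [-0.1  0.2 -2.7] w 22.7 t 9.45
twist(-ccw since x down) 0.0001 deg ccw -0.020864549838478297
[540.1 -79.6 214. ] [-0.2 -0.3 -2.5] [-0.02  0.04 -0.01]
[540.2 -79.7 214.1] [ 0.4  0.4 -3.4] [-0.   -0.01 -0.01]
```

View pics/side7.png

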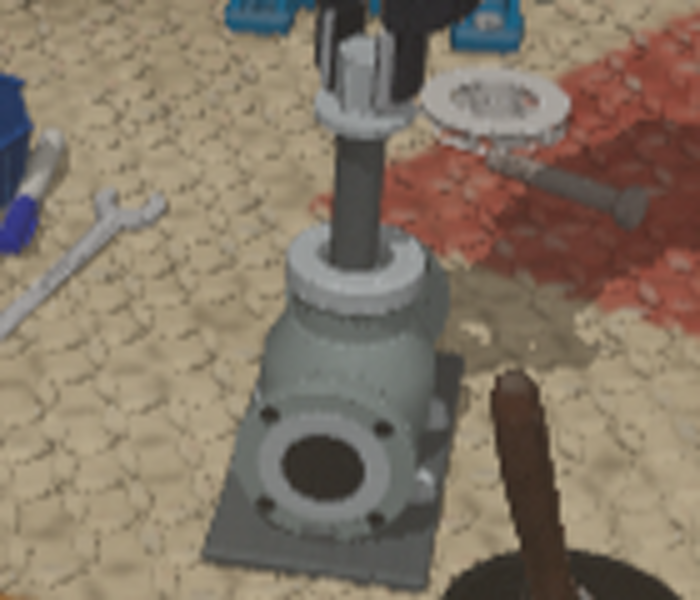

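View pics/scene7.png

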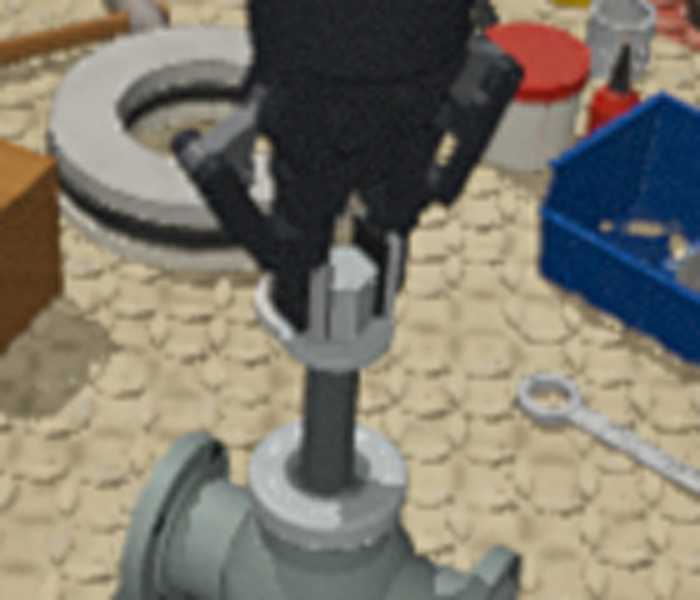

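Emit:
{"method": "step_arm", "body": {
  "steps": [
    [1, 0.005, 0, 0, 0],
    [1, 0.01, 0, 0, 0],
    [1, 0.016, 0, 0, 0],
    [1, 0.022, 0, 0, 0],
    [1, 0.028, 0, 0, 0],
    [1, 0.034, 0, 0, 0],
    [1, 0.04, 0, 0, 0],
    [1, 0.044, 0, 0, 0],
    [1, 0.048, 0, 0, 0],
    [1, 0.051, 0, 0, 0],
    [1, 0.052, 0, 0, 0],
    [1, 0.052, 0, 0, 0]
  ]
}}

```text
clock: 11.05
position: [540.4, -79.6, 161.9]
orientation: [1.833, 1.565, 0.088]
contact_force: [-1.1, -1.7, -2.5]
gripper_width: 22.6
```

```bash
python3 - <<'E'
from h import *
import cv2
for n in ["side","scene"]:
    s=robot.observe(); print(s["position"].round(1),s["contact_force"].round(1),s["wrist_torque"].round(2),s["orientation"])
    p=imaging.read_camera(n);cv2.imwrite(f"pics/{n}8.png",cv2.resize(p["image"][130:250,240:380],None,fx=5,fy=5,interpolation=cv2.INTER_CUBIC))
E
```

```text
[540.4 -79.6 161.9] [-1.1 -1.7 -2.5] [-0.58  0.28 -0.01] [1.83336908 1.56505498 0.08844164]
[540.4 -79.6 161.9] [-1.3 -2.5 -3.6] [-0.59  0.25 -0.01] [1.83100182 1.56501408 0.08613345]
```

View pics/side8.png

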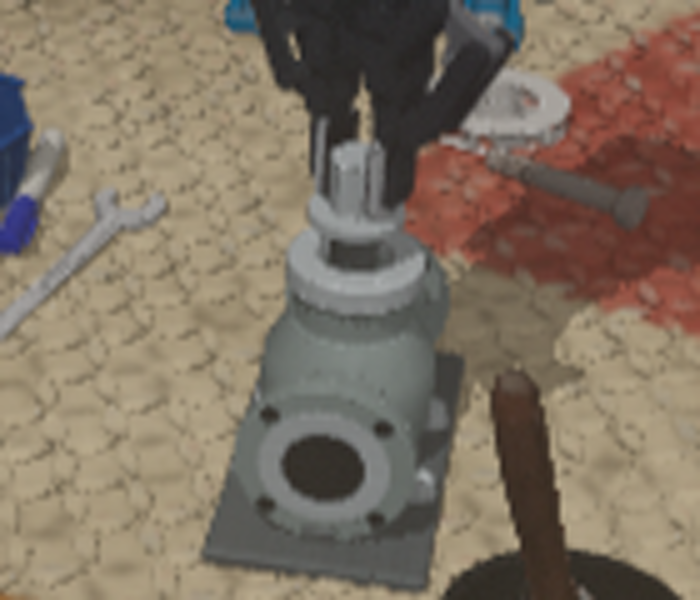

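View pics/scene8.png

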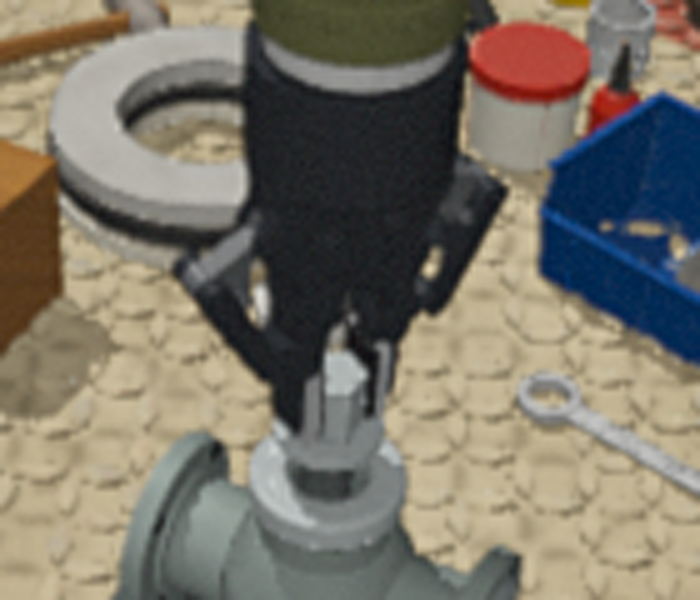

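Emit:
{"method": "step_arm", "body": {
  "steps": [
    [1, 0, -0.0003, 0.0009, 0],
    [1, 0.002, -0.0003, 0.0009, 0],
    [1, 0.003, -0.0003, 0.0009, 0],
    [1, 0.003, -0.0003, 0.0009, 0]
  ]
}}

```text
clock: 11.65
position: [540.0, -80.2, 158.8]
orientation: [1.895, 1.565, 0.15]
contact_force: [-0.7, -0.4, -3.9]
gripper_width: 22.8
```

```bash
cat >> h.py <<'E'
def st(n=3):
    for i in range(n):
        if i: imaging.read_camera("wrist")
        s=robot.observe(); print(round(s["clock"],2),s["position"].round(1),"F",s["contact_force"].round(1),"T",s["wrist_torque"].round(2),"jaw",round(jaw(s),2),"q6",round(s["qpos"][5],3),"w",round(s["gripper_width"],1))
E
python3 -c "
from h import *;st()"
```

```text
11.65 [540.  -80.2 158.8] F [-0.7 -0.4 -3.9] T [-0.11  0.04 -0.01] jaw -9.97 q6 1.449 w 22.8
11.7 [540.  -80.2 158.8] F [-0.4 -0.5 -3.5] T [-0.05  0.09 -0.05] jaw -9.97 q6 1.449 w 22.2
11.75 [539.9 -80.3 158.8] F [-0.6  0.5 -3.6] T [-0.15  0.04 -0.01] jaw -9.97 q6 1.449 w 22.5
```

Emit:
{"method": "step_arm", "body": {
  "steps": [
    [1, 0.001, 0, 0, 0],
    [1, 0.002, 0, 0, 0],
    [1, 0.003, 0, 0, 0],
    [1, 0.004, 0, 0, 0],
    [1, 0.0045, 0, 0, 0]
  ]
}}

```text
clock: 12.38
position: [540.0, -80.3, 154.8]
orientation: [1.843, 1.564, 0.098]
contact_force: [-2.1, 0.4, 2.6]
gripper_width: 22.8
```

```bash
python3 -c "
from h import *;st(2)"
```

```text
12.38 [540.  -80.3 154.8] F [-2.1  0.4  2.6] T [-0.06  0.42 -0.02] jaw -9.97 q6 1.449 w 22.8
12.43 [540.1 -80.3 154.8] F [-1.8 -0.1  1.5] T [-0.08  0.36  0.02] jaw -9.97 q6 1.449 w 22.5
```

Emit:
{"method": "step_arm", "body": {
  "steps": [
    [1, 0.0005, -0.0003, 0, 0],
    [1, 0.001, -0.0003, 0, 0],
    [1, 0.0015, -0.0003, 0, 0],
    [1, 0.002, -0.0003, 0, 0]
  ]
}}

```text
clock: 12.92
position: [540.0, -80.3, 152.8]
orientation: [1.816, 1.564, 0.071]
contact_force: [-0.4, -0.2, 2.6]
gripper_width: 22.8
```

```bash
python3 -c "
from h import *;st(2)"
```

```text
12.93 [540.  -80.3 152.8] F [-0.4 -0.2  2.6] T [-0.08  0.25 -0.01] jaw -9.97 q6 1.449 w 22.8
12.97 [540.  -80.3 152.8] F [-0.4 -0.   2.8] T [-0.06  0.25 -0.04] jaw -9.97 q6 1.449 w 22.8
```

Emit:
{"method": "step_arm", "body": {
  "steps": [
    [1, 0.0005, -0.0002, 0, 0],
    [1, 0.001, -0.0002, 0, 0],
    [1, 0.0013, -0.0002, 0, 0]
  ]
}}

```text
clock: 13.35
position: [539.9, -80.3, 151.6]
orientation: [1.81, 1.564, 0.066]
contact_force: [-0.8, 0.2, 3.2]
gripper_width: 22.9
```

```bash
python3 -c "
from h import *;st(2)"
```

```text
13.35 [539.9 -80.3 151.6] F [-0.8  0.2  3.2] T [-0.07  0.2  -0.  ] jaw -9.97 q6 1.449 w 22.9
13.4 [539.9 -80.3 151.5] F [-0.1 -0.6  3.4] T [-0.04  0.17  0.01] jaw -9.97 q6 1.449 w 22.6
```

Emit:
{"method": "step_arm", "body": {
  "steps": [
    [1, 0.0005, 0, 0, 0],
    [1, 0.001, 0, 0, 0],
    [1, 0.0013, 0, 0, 0]
  ]
}}

```text
clock: 13.78
position: [540.0, -80.4, 151.1]
orientation: [1.766, 1.563, 0.021]
contact_force: [-2.5, -0.0, 10.4]
gripper_width: 22.3
```

```bash
python3 -c "
from h import *;st(2)"
```

```text
13.78 [540.  -80.4 151.1] F [-2.5 -0.  10.4] T [0.12 0.78 0.01] jaw -9.97 q6 1.449 w 22.3
13.82 [540.  -80.3 151.1] F [-2.4  0.6  9.6] T [ 0.05  0.69 -0.05] jaw -9.97 q6 1.449 w 22.2
```

Emit:
{"method": "step_arm", "body": {
  "steps": [
    [1, 0.0006, 0, 0, -0.02],
    [1, 0.0004, 0, 0, -0.05],
    [1, 0.0001, 0, 0, -0.08],
    [1, 0.0, 0, 0, -0.08]
  ]
}}

```text
clock: 14.32
position: [540.3, -80.7, 151.9]
orientation: [1.411, 1.562, -0.082]
contact_force: [-3.0, 0.1, 6.8]
gripper_width: 22.7
```

```bash
python3 -c "
from h import *;st(2)"
```

```text
14.32 [540.3 -80.7 151.9] F [-3.   0.1  6.8] T [-0.2   0.44  0.07] jaw 4.47 q6 1.197 w 22.7
14.38 [540.3 -80.6 151.9] F [-0.7  0.2  7.6] T [-0.25  0.44  0.01] jaw 4.44 q6 1.197 w 22.5
```

Emit:
{"method": "step_arm", "body": {
  "steps": [
    [1, 0.0008, 0, 0, -0.02],
    [1, 0.0006, 0, 0, -0.05],
    [1, 0.0003, 0, 0, -0.08],
    [1, 0.0002, 0, 0, -0.08]
  ]
}}

```text
clock: 14.88
position: [540.7, -80.9, 152.7]
orientation: [1.098, 1.561, -0.143]
contact_force: [-1.8, -1.1, 8.2]
gripper_width: 22.2
```

```bash
python3 -c "
from h import *;st(2)"
```

```text
14.88 [540.7 -80.9 152.7] F [-1.8 -1.1  8.2] T [-0.11  0.44  0.03] jaw 18.89 q6 0.945 w 22.2
14.93 [540.7 -80.9 152.6] F [-1.9  0.7  8.1] T [-0.15  0.51  0.  ] jaw 18.85 q6 0.946 w 22.7
```

Emit:
{"method": "step_arm", "body": {
  "steps": [
    [1, 0.0008, -0.0002, -0.0002, -0.02],
    [1, 0.0006, -0.0003, -0.0003, -0.05],
    [1, 0.0003, -0.0003, -0.0003, -0.08],
    [1, 0.0002, -0.0003, -0.0003, -0.08]
  ]
}}

```text
clock: 15.42
position: [540.9, -80.7, 153.3]
orientation: [0.846, 1.559, -0.144]
contact_force: [-0.7, 0.4, 7.4]
gripper_width: 22.6
```

```bash
python3 -c "
from h import *;st(2)"
```

```text
15.43 [540.9 -80.7 153.3] F [-0.7  0.4  7.4] T [0.05 0.36 0.07] jaw 33.31 q6 0.694 w 22.6
15.47 [540.9 -80.8 153.3] F [-1. -0.  7.] T [0.01 0.33 0.03] jaw 33.27 q6 0.694 w 22.5
```

Emit:
{"method": "step_arm", "body": {
  "steps": [
    [1, 0.0008, 0, 0, -0.02],
    [1, 0.0006, -0.0002, 0, -0.04],
    [1, 0.0005, -0.0002, 0, -0.06],
    [1, 0.0005, -0.0002, 0, -0.06]
  ]
}}

```text
clock: 15.98
position: [541.4, -80.6, 153.5]
orientation: [0.712, 1.557, -0.089]
contact_force: [-0.8, 1.0, 6.1]
gripper_width: 22.7
```

```bash
python3 -c "
from h import *;st(2)"
```

```text
15.97 [541.4 -80.6 153.5] F [-0.8  1.   6.1] T [ 0.27  0.14 -0.04] jaw 44.11 q6 0.505 w 22.7
16.02 [541.4 -80.6 153.5] F [-0.3  1.2  6.3] T [0.24 0.11 0.01] jaw 44.09 q6 0.505 w 22.5
```

```bash
cat >> h.py <<'E'
def tilt():
    s=robot.observe();x=toolR(s)[:,0];print("tilt mrad",(x[:2]*1000).round(1))
E
python3 -c "
from h import *;st(1);tilt()"
```

```text
16.02 [541.4 -80.6 153.5] F [-0.3  1.2  6.3] T [0.24 0.11 0.01] jaw 44.09 q6 0.505 w 22.5
tilt mrad [13.5 -1.2]
```

Emit:
{"method": "step_arm", "body": {
  "steps": [
    [1, 0.0008, 0, 0, -0.02],
    [1, 0.0007, -0.0002, 0, -0.04],
    [1, 0.0006, -0.0004, 0, -0.06],
    [1, 0.0006, -0.0004, 0, -0.06]
  ]
}}

```text
clock: 16.52
position: [541.5, -80.5, 153.0]
orientation: [0.587, 1.556, -0.026]
contact_force: [-0.2, 2.9, 3.3]
gripper_width: 22.5
```

```bash
python3 -c "
from h import *;st(2);tilt()"
```

```text
16.52 [541.5 -80.5 153. ] F [-0.2  2.9  3.3] T [ 0.42 -0.02  0.02] jaw 54.87 q6 0.317 w 22.5
16.57 [541.5 -80.6 153. ] F [0.6 2.1 3.6] T [ 0.51 -0.05  0.01] jaw 54.84 q6 0.317 w 22.2
tilt mrad [14.3 -0.5]
```

Emit:
{"method": "step_arm", "body": {
  "steps": [
    [1, 0.0006, 0, -0.0004, 0],
    [1, 0.0012, 0, -0.0006, 0],
    [1, 0.0015, 0, -0.0006, 0],
    [1, 0.0015, 0, -0.0006, 0]
  ]
}}

```text
clock: 17.08
position: [541.5, -80.5, 152.3]
orientation: [0.539, 1.555, -0.076]
contact_force: [-0.6, 0.8, 7.2]
gripper_width: 22.7
```

```bash
python3 -c "
from h import *;st(2);tilt()"
```

```text
17.07 [541.5 -80.5 152.3] F [-0.6  0.8  7.2] T [0.23 0.17 0.04] jaw 54.79 q6 0.319 w 22.7
17.12 [541.5 -80.5 152.3] F [ 0.1 -0.2  8.2] T [0.25 0.21 0.02] jaw 54.79 q6 0.318 w 23.2
tilt mrad [15.9 -1.2]
```

Emit:
{"method": "step_arm", "body": {
  "steps": [
    [1, 0.0008, 0, 0, -0.02],
    [1, 0.0008, 0, 0, -0.04],
    [1, 0.0008, 0, 0, -0.06],
    [1, 0.0008, 0, 0, -0.06]
  ]
}}

```text
clock: 17.62
position: [541.4, -80.4, 151.4]
orientation: [0.371, 1.555, -0.057]
contact_force: [0.0, 0.9, 2.5]
gripper_width: 22.6
```

```bash
python3 -c "
from h import *;st(2);tilt()"
```

```text
17.62 [541.4 -80.4 151.4] F [0.  0.9 2.5] T [ 0.37  0.02 -0.02] jaw 65.52 q6 0.131 w 22.6
17.68 [541.4 -80.3 151.3] F [0.  0.6 3.5] T [0.41 0.01 0.06] jaw 65.5 q6 0.132 w 22.8
tilt mrad [15.6 -0.9]
```

Emit:
{"method": "step_arm", "body": {
  "steps": [
    [1, 0.0006, 0, 0, 0],
    [1, 0.0012, 0, 0, 0],
    [1, 0.0018, 0, 0, 0],
    [1, 0.0024, 0, 0, 0]
  ]
}}

```text
clock: 18.18
position: [541.6, -80.4, 149.1]
orientation: [0.366, 1.555, -0.062]
contact_force: [0.2, 0.8, 5.5]
gripper_width: 22.9
```

```bash
python3 -c "
from h import *;st(2);tilt()"
```

```text
18.18 [541.6 -80.4 149.1] F [0.2 0.8 5.5] T [ 0.38  0.19 -0.04] jaw 65.49 q6 0.132 w 22.9
18.23 [541.5 -80.4 149. ] F [-0.9  1.5  4.9] T [ 0.36  0.15 -0.04] jaw 65.49 q6 0.132 w 22.6
tilt mrad [15.8 -1. ]
```

Emit:
{"method": "step_arm", "body": {
  "steps": [
    [1, 0.0006, 0, 0, 0],
    [1, 0.0012, 0, 0, 0],
    [1, 0.0018, 0, 0, 0],
    [1, 0.002, 0, 0, 0]
  ]
}}

```text
clock: 18.73
position: [542.1, -80.5, 148.7]
orientation: [0.341, 1.553, -0.087]
contact_force: [-1.9, 1.6, 13.7]
gripper_width: 22.5
```

```bash
python3 -c "
from h import *;st(2);tilt()"
```

```text
18.73 [542.1 -80.5 148.7] F [-1.9  1.6 13.7] T [0.51 0.73 0.01] jaw 65.49 q6 0.132 w 22.5
18.77 [542.1 -80.5 148.7] F [-2.7  2.1 12.8] T [ 0.49  0.69 -0.05] jaw 65.49 q6 0.132 w 22.6
tilt mrad [17.8 -1.6]
```

Emit:
{"method": "step_arm", "body": {
  "steps": [
    [1, 0.0002, -0.0002, -0.0004, 0.0],
    [1, 0.0004, -0.0003, -0.0007, 0.03],
    [1, 0.0007, -0.0003, -0.0007, 0.06],
    [1, 0.001, -0.0003, -0.0007, 0.083],
    [1, 0.001, -0.0003, -0.0007, 0.083]
  ]
}}

```text
clock: 19.4
position: [541.4, -80.9, 148.2]
orientation: [0.539, 1.552, -0.151]
contact_force: [-0.7, -0.1, 7.2]
gripper_width: 22.6
```

```bash
python3 -c "
from h import *;st(2);tilt()"
```

```text
19.4 [541.4 -80.9 148.2] F [-0.7 -0.1  7.2] T [ 0.03  0.35 -0.01] jaw 50.5 q6 0.393 w 22.6
19.45 [541.4 -81.  148.2] F [-1.2  0.2  8. ] T [ 0.05  0.39 -0.04] jaw 50.52 q6 0.393 w 22.4
tilt mrad [18.2 -2.8]
```

Emit:
{"method": "step_arm", "body": {
  "steps": [
    [1, 0.0008, 0, -0.0003, 0.04],
    [1, 0.0012, 0, -0.0005, 0.08],
    [1, 0.0016, 0, -0.0005, 0.12],
    [1, 0.002, 0, -0.0005, 0.16],
    [1, 0.0022, 0, -0.0005, 0.167]
  ]
}}

```text
clock: 20.08
position: [540.9, -81.2, 146.4]
orientation: [0.979, 1.552, -0.236]
contact_force: [-2.0, 0.3, 7.1]
gripper_width: 22.8
```

```bash
python3 -c "
from h import *;st(2);tilt()"
```

```text
20.07 [540.9 -81.2 146.4] F [-2.   0.3  7.1] T [-0.09  0.6   0.05] jaw 20.36 q6 0.919 w 22.8
20.12 [540.9 -81.2 146.4] F [-1.5 -0.5  7.4] T [-0.14  0.58  0.  ] jaw 20.35 q6 0.919 w 23.0
tilt mrad [17.9 -4.3]
```

Emit:
{"method": "step_arm", "body": {
  "steps": [
    [1, 0.0008, 0, -0.0003, 0.04],
    [1, 0.0012, 0, -0.0005, 0.08],
    [1, 0.0016, 0, -0.0005, 0.12],
    [1, 0.002, 0, -0.0005, 0.16],
    [1, 0.0022, 0, -0.0005, 0.167]
  ]
}}

```text
clock: 20.75
position: [540.3, -81.1, 144.8]
orientation: [1.444, 1.553, -0.298]
contact_force: [-3.4, 0.7, 8.8]
gripper_width: 22.8
```

```bash
python3 -c "
from h import *;st(2);tilt()"
```

```text
20.75 [540.3 -81.1 144.8] F [-3.4  0.7  8.8] T [0.14 0.91 0.05] jaw -9.81 q6 1.446 w 22.8
20.8 [540.2 -81.1 144.8] F [-1.7  0.1  8.9] T [0.08 0.77 0.  ] jaw -9.82 q6 1.446 w 22.6
tilt mrad [17.3 -5.3]
```

Emit:
{"method": "step_arm", "body": {
  "steps": [
    [1, 0.0007, -0.0003, 0, 0.03],
    [1, 0.0011, -0.0004, 0, 0.06],
    [1, 0.0014, -0.0004, 0, 0.09],
    [1, 0.0017, -0.0004, 0, 0.12],
    [1, 0.0017, -0.0004, 0, 0.12]
  ]
}}

```text
clock: 21.42
position: [539.7, -81.2, 143.6]
orientation: [1.784, 1.553, -0.337]
contact_force: [-2.3, 1.5, 9.7]
gripper_width: 22.7
```

```bash
python3 -c "
from h import *;st(2);tilt()"
```

```text
21.43 [539.7 -81.2 143.6] F [-2.3  1.5  9.7] T [0.25 0.63 0.  ] jaw -31.48 q6 1.824 w 22.7
21.48 [539.6 -81.2 143.6] F [-2.8  0.6  8.8] T [ 0.23  0.55 -0.06] jaw -31.45 q6 1.824 w 22.8
tilt mrad [17.2 -6. ]
```

Emit:
{"method": "step_arm", "body": {
  "steps": [
    [1, 0.0005, -0.0002, 0, 0.02],
    [1, 0.0008, -0.0003, 0, 0.04],
    [1, 0.001, -0.0003, 0, 0.055],
    [1, 0.001, -0.0003, 0, 0.055]
  ]
}}

```text
clock: 21.98
position: [539.4, -81.2, 143.2]
orientation: [1.933, 1.552, -0.36]
contact_force: [-1.4, 0.7, 7.4]
gripper_width: 22.5
```

```bash
python3 -c "
from h import *;st(2);tilt()"
```

```text
21.98 [539.4 -81.2 143.2] F [-1.4  0.7  7.4] T [0.32 0.5  0.02] jaw -41.38 q6 1.997 w 22.5
22.02 [539.4 -81.3 143.2] F [-1.5  1.1  7.2] T [ 0.29  0.5  -0.01] jaw -41.36 q6 1.997 w 22.6
tilt mrad [17.4 -6.6]
```

Emit:
{"method": "step_arm", "body": {
  "steps": [
    [1, 0.0006, 0, 0, 0.015],
    [1, 0.0008, 0, 0, 0.03],
    [1, 0.0009, 0, 0, 0.033],
    [1, 0.0009, 0, 0, 0.033]
  ]
}}

```text
clock: 22.52
position: [539.2, -81.4, 143.0]
orientation: [2.017, 1.552, -0.38]
contact_force: [-2.1, 1.0, 9.1]
gripper_width: 22.9
```

```bash
python3 - <<'E'
from h import *;st(2);tilt()
import cv2
for n in ["side","scene"]:
    p=imaging.read_camera(n);cv2.imwrite(f"pics/{n}9.png",cv2.resize(p["image"][150:250,240:380],None,fx=5,fy=5,interpolation=cv2.INTER_CUBIC))
E
```

```text
22.52 [539.2 -81.4 143. ] F [-2.1  1.   9.1] T [0.42 0.6  0.04] jaw -47.31 q6 2.1 w 22.9
22.57 [539.2 -81.4 143. ] F [-2.2  1.5  9.1] T [0.34 0.64 0.12] jaw -47.31 q6 2.1 w 22.6
tilt mrad [17.6 -7. ]
```

View pics/side9.png

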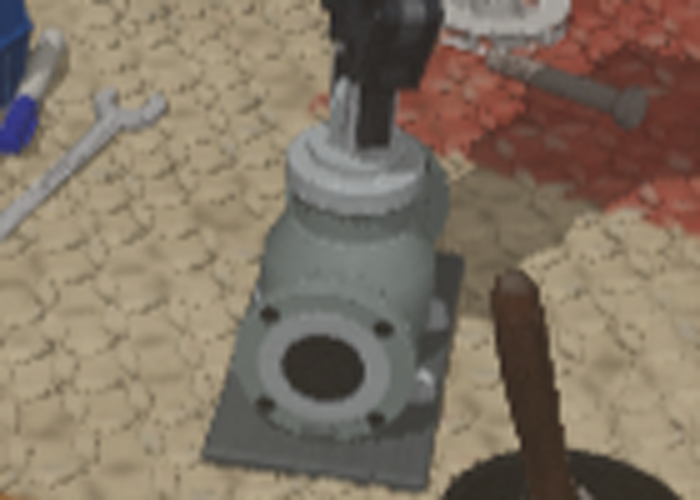

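View pics/scene9.png

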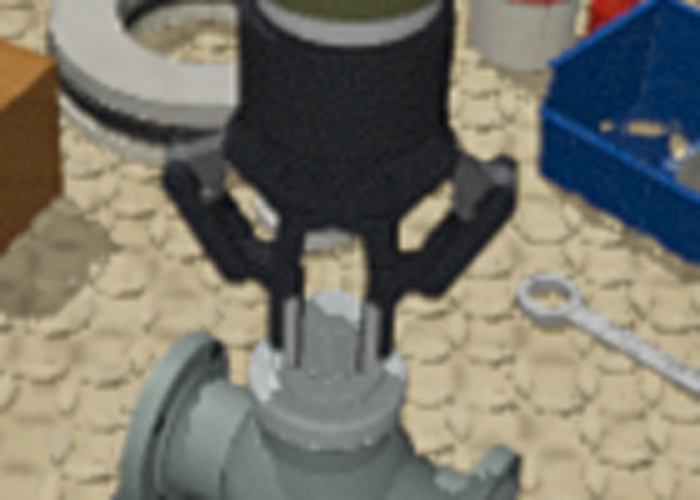

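Emit:
{"method": "step_arm", "body": {
  "steps": [
    [1, 0.0006, 0, 0, 0.012],
    [1, 0.0007, 0, 0, 0.022],
    [1, 0.0007, 0, 0, 0.022]
  ]
}}

```text
clock: 23.05
position: [539.2, -81.4, 142.9]
orientation: [2.075, 1.552, -0.39]
contact_force: [-1.4, 1.7, 9.0]
gripper_width: 22.6
```

```bash
python3 - <<'E'
from h import *;st(2);tilt()
E
```

```text
23.05 [539.2 -81.4 142.9] F [-1.4  1.7  9. ] T [0.49 0.61 0.09] jaw -51.28 q6 2.169 w 22.6
23.1 [539.1 -81.4 143. ] F [-2.1  0.5  9. ] T [0.46 0.6  0.09] jaw -51.27 q6 2.169 w 22.4
tilt mrad [17.9 -7.3]
```

Emit:
{"method": "step_arm", "body": {
  "steps": [
    [1, 0.0003, 0, 0, 0.012],
    [1, 0.0002, 0, 0, 0.025],
    [1, 0.0001, 0, 0, 0.025]
  ]
}}

```text
clock: 23.48
position: [539.0, -81.4, 143.0]
orientation: [2.154, 1.552, -0.391]
contact_force: [-0.0, 1.1, 5.4]
gripper_width: 22.4
```

```bash
python3 - <<'E'
from h import *;st(3);tilt()
E
```

```text
23.48 [539.  -81.4 143. ] F [-0.   1.1  5.4] T [0.43 0.36 0.09] jaw -55.78 q6 2.248 w 22.4
23.52 [539.  -81.4 143. ] F [-0.9  0.6  6.1] T [0.46 0.38 0.11] jaw -55.77 q6 2.248 w 22.5
23.57 [539.  -81.4 142.9] F [-1.7  1.1  5.4] T [0.45 0.4  0.06] jaw -55.77 q6 2.248 w 22.9
tilt mrad [17.5 -7.2]
```

Emit:
{"method": "step_arm", "body": {
  "steps": [
    [1, 0.0001, 0, 0, 0.012],
    [1, 0.0001, 0, 0, 0.022],
    [1, 0.0001, 0, 0, 0.022]
  ]
}}

```text
clock: 23.95
position: [538.9, -81.4, 142.9]
orientation: [2.217, 1.552, -0.396]
contact_force: [-1.0, 0.4, 5.8]
gripper_width: 22.5
```

```bash
python3 - <<'E'
from h import *;st(2);tilt()
import cv2
p=imaging.read_camera("wrist");cv2.imwrite("pics/w10.png",p["image"])
E
```

```text
23.95 [538.9 -81.4 142.9] F [-1.   0.4  5.8] T [0.48 0.42 0.2 ] jaw -59.74 q6 2.317 w 22.5
24.0 [538.9 -81.4 142.9] F [-1.   0.8  5.2] T [0.49 0.37 0.16] jaw -59.73 q6 2.317 w 22.3
tilt mrad [17.4 -7.2]
```

View pics/w10.png

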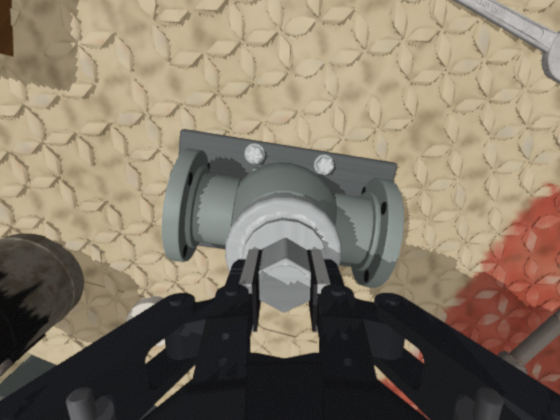

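Emit:
{"method": "step_arm", "body": {
  "steps": [
    [1, 0.0001, 0, 0, 0.01],
    [1, 0.0001, 0, 0, 0.018],
    [1, 0.0001, 0, 0, 0.018]
  ]
}}

```text
clock: 24.42
position: [538.8, -81.4, 142.8]
orientation: [2.276, 1.552, -0.394]
contact_force: [-0.2, 1.1, 4.9]
gripper_width: 22.7
```

```bash
python3 - <<'E'
from h import *;st(2);tilt()
E
```

```text
24.43 [538.8 -81.4 142.8] F [-0.2  1.1  4.9] T [0.51 0.4  0.25] jaw -62.97 q6 2.373 w 22.7
24.48 [538.8 -81.4 142.8] F [-0.3  0.   5.1] T [0.47 0.48 0.29] jaw -62.96 q6 2.373 w 22.5
tilt mrad [17.3 -7.2]
```

Emit:
{"method": "step_arm", "body": {
  "steps": [
    [0.4, 0, 0, 0, 0],
    [0, 0, 0, 0, 0],
    [-0.5, 0, 0, 0, 0],
    [-1, 0, 0, 0, 0],
    [-1, -0.01, 0, 0, 0],
    [-1, -0.04, 0, 0, 0],
    [-1, -0.08, 0, 0, 0],
    [-1, -0.12, 0, 0, 0],
    [-1, -0.12, 0, 0, 0]
  ]
}}

```text
clock: 25.6
position: [538.7, -81.0, 267.3]
orientation: [2.305, 1.544, -0.365]
contact_force: [0.1, -0.0, -0.1]
gripper_width: 85.2
```

```bash
python3 - <<'E'
from h import *;st(2);tilt()
import cv2
I=[]
p=imaging.read_camera("wrist");cv2.imwrite("pics/w11.png",p["image"])
for n in ["side","scene"]:
    p=imaging.read_camera(n);I.append(cv2.resize(p["image"][150:250,250:360],None,fx=3.6,fy=5.4,interpolation=cv2.INTER_CUBIC) if 0 else cv2.resize(p["image"][150:250,250:360],None,fx=3.6,fy=3.6,interpolation=cv2.INTER_CUBIC))
cv2.imwrite("pics/b11.png",np.hstack(I))
E
```

```text
25.6 [538.7 -81.  267.3] F [ 0.1 -0.  -0.1] T [-0.01  0.04 -0.02] jaw -62.96 q6 2.374 w 85.2
25.65 [537.8 -80.8 265.1] F [ 0.1 -0.1 -0.3] T [ 0.06 -0.07 -0.01] jaw -62.97 q6 2.374 w 85.2
tilt mrad [21.5 -8.5]
```

View pics/b11.png

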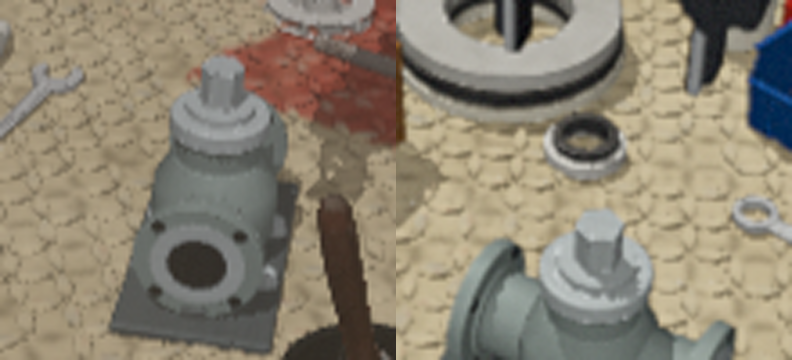

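View pics/w11.png

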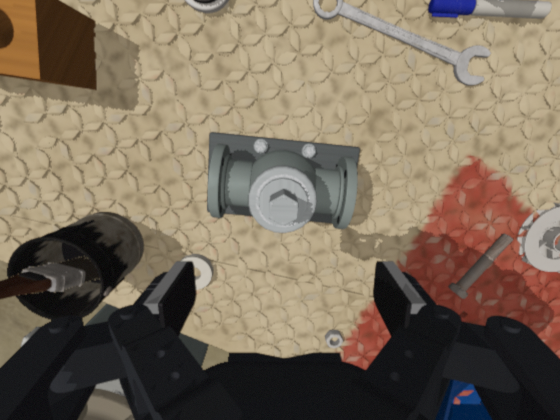

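```bash
python3 - <<'E'
from h import *
import cv2
I=[]
for n,r in [("side",(160,205,290,335)),("scene",(200,245,280,330))]:
    p=imaging.read_camera(n);I.append(cv2.resize(p["image"][r[0]:r[1],r[2]:r[2]+45],(400,400),interpolation=cv2.INTER_CUBIC))
    for z in (120,126,152): print(n,z,((np.array(proj(p,[540.5,-80.5,z]))-[r[2],r[0]])*400/45).round(1))
cv2.imwrite("pics/b12.png",np.hstack(I));st(1)
E
```

```text
side 120 [184.4 176.4]
side 126 [185.8 156.5]
side 152 [192.   68.2]
scene 120 [224.7 204.9]
scene 126 [226.1 186.1]
scene 152 [232.2 102.6]
25.9 [536.1 -80.3 261.6] F [-0.2  0.2  0.3] T [0.03 0.   0.04] jaw -62.96 q6 2.374 w 85.5
```

View pics/b12.png

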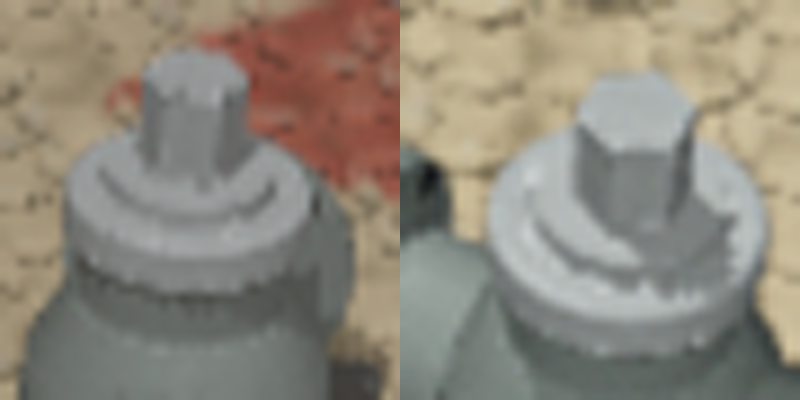

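```bash
python3 -c "
from cell import job_done;print(job_done())"
```

```text
the job is handed in; nothing more can be done
None
```

The plug is screwed home in the valve with its collar on the neck, and I handed the job in at about 26 s of the 72 s.

- **Finding the thread:** I pressed with roughly 10 N and turned the plug about 75° anticlockwise in all. It climbed the ridges for about 54°, then dropped past their ends.
- **Screwing in:** I turned it clockwise about 128°. It followed the thread's lead for about 113°, stopped sinking, and the torque then rose from about 0.1 to 0.27 N m. The force on the hand stayed under about 14 N in every reading.
- **Last checks:** The tool height at the end was 142.8 mm, against 142.7 mm expected with the collar flush. After I opened the gripper and backed off, the plug stood upright with no visible gap under the collar, and the force readings were near zero. The spanner, tape roll, seal and nut looked undisturbed.
- **Less certain:** The pictures are too coarse to show a gap under about 1 mm, so "flush" rests on the tool height and the torque. The tool's tilt also grew to about 1° during the turning, but the side forces stayed at about 3 N or less.

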